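# Clamp a speaker-pole section in the V-blocks

### The arm

A 7-joint arm with a two-finger parallel gripper is mounted at the origin on the work surface. World frame = base frame: x ahead of the robot, y to its left, z up, the work surface at z = 0. Lengths are in m, angles in rad, forces in N, time in s.
With the tool pointing down it reaches from about 0.425 to 0.925 m from the base axis. Payload 6.8 kg.
Tool frame: the origin (TCP) lies at the very end of the fingers, on their centre line; the grasp point (between the pads) lies 19 mm behind it; z points along the fingers, y is the line along which they close (so a half turn about z gives the same grasp; the last joint's range is limited). The gripper opens to 85 mm and grips with 20 to 120 N. Pads are 22 mm wide; open, the fingers measure 114 mm over their backs; the gripper's body (76 mm by 85 mm) begins 54 mm behind the grasp point. The pads swing forward as they close: fully open they stand 13 mm farther back than shut.
Start: joints at [1.149, 0.477, 0.022, 1.555, -0.011, 1.109, -0.083], TCP at [0.208, -0.642, 0.231] pointing down, gripper open.
Joint ranges: [-2.96, 2.96], [-0.34, 2.1], [-1.41, 1.46], [0.24, 2.44], [-1.37, 4.51], [0.17, 1.92], [-2.96, 2.96]. Speed limits (rad/s): [2.39, 2.39, 3.14, 3.14, 3.14, 3.14, 3.14].

### API

Orientations are given as a unit quaternion [w, x, y, z].
In Python, from station import get_obs, read_camera, hand_in gives the robot as it stands.
- The arm moves only by the tool arm_command, never from a script. Its argument "commands" is one flat list of numbers, 7 for each row, row after row: the shift along the tool's x, y, z in m, then the turn, a rotation vector about the tool's x, y, z in degrees, then the opening, from 0 (shut) to 1 (fully open). In form: [tx, ty, tz, rx, ry, rz, fingers, tx, ty, tz, rx, ry, rz, fingers, ...]. A call has 1 to 8 rows; each row is the pose to reach, as a shift and turn from the pose commanded when the call began, along the tool's axes at that moment; what a row does not reach only later rows make up. A row lasts 1/10 s, in which the tool goes at most 50 mm and 8.59 degrees, less where a joint would pass 70% of its speed; a pose out of reach is approached as far as the arm can. A call with a gripper value outside its range is refused whole. The fingers move at their own pace and stop on an object; "force" is the grip in N (left out, the last holds). Time passes only in rows, so rows that repeat a pose let the fingers close. It gives the time, the measured TCP pose, the force, the opening and the grip force at its end, in the units of the state.
- get_obs(): the state, without advancing time (a new reading comes with each control period).
- read_camera(name): name is "side" or "top"; returns a dict with "img" (420x560x3 uint8, red, green, blue), "camera_matrix" (3x3 intrinsics, pixels), "pose" (4x4, takes a point from camera to world coordinates). Camera axes: x right, y down, z forward; pixel columns grow to the right and rows downward; lengths in m; the calibration is good to about 2 mm. A picture is of the moment at which its call begins. There is no depth.
- hand_in(): hands the job in; it is judged then, once.
The state is a dict: "t": time; "q": joint angles; "joint_vel": joint speeds; "joint_torque": joint torques, N m; "eef_pos": TCP position; "tool_rot": TCP orientation; "contact_force": force on the tool from outside, world axes, zero at the start; "torque": the same for the moment, N m; "gripper_width": opening from 0.0 (shut) to 1.0 (fully open); "grasp_force": force on a finger pad.
Only numpy, scipy, OpenCV 4.12 (cv2) and the standard library are available. Lean on these libraries where they do the work, as an engineer would, in place of code of your own. Each camera call takes 0.05 s, during which the arm holds its last target. There are 200 camera calls.

### The job

Take the steel pole section out of its wooden rest and lower it gently, not dropping it, into the pair of V-blocks with a gap to the orange buffer, and let it go so that it centres itself. Then slide it along the Vs until the orange sprung buffer of the end stop gives a little (push it in lightly, about two millimetres), and finally swing the clamp arm with the red handle over and press it down until it is level, so that its sprung pad holds the pole down in the Vs and against the buffer. Leave everything else on the table alone.

Things in the scene. Friction and masses are not known exactly. Their poses are not given: they have to be found in the camera images.
- pole: Loose steel pole section, a plain cylinder 36 mm diameter, 180 mm long, black caps flush at the ends, 0.38 to 0.77 kg. Origin at its centre; its y axis runs along it (it may roll about y). Starts in a wooden rest, axis 50 mm above the table; the rest's two notches (16 mm long, 56 wide) are 55 mm either side of its middle, so its middle 90 mm is free to grip, down to 10 mm above the table.
- vblock: Two dark steel 90 degree V-blocks on a bolted-down plate 12 mm thick. Origin: midway between them on the axis of a seated pole, 62 mm above the table; y along the Vs towards the end stop, z up, clamp hinge on +x. Each V is 22 mm long, centred at y = -50 and +50 mm, 64 wide, flank tops within 5 mm of axis height; nothing between y = -39 and +39. Seat the pole's centre near y = -20 mm, clear of the buffer.
- stop: Blue end-stop bracket, 50 mm wide, top 18 mm above the pole's axis; origin and axes as vblock. A screw in its face (y = +136 mm) carries an orange sprung buffer, 28 mm diameter, on the pole's axis. The screw's setting is not measured: the buffer's face is anywhere from y = +82 to +118 mm, so feel for it. 4 N per mm, 6 mm travel; push it with 6 to 11 N (the pole's friction adds 2 to 8 N).
- clamp (a joint): Clamp arm angle (rad): 0 upright, negative leaning back from the Vs (open), growing as it swings over the pole; 1.57 level (closed), hard limit 1.62. Stiff friction hinge (0.9 N m), stays where it is left. Starts at -0.35 to -0.1. The pad meets a seated pole at about 1.49.
- clamp_knob (a point): Centre of the red T-handle, a bar 24 mm diameter, 40 mm long along the V-blocks' y with flat ends, at the end of the clamp arm, 150 mm from the hinge. Arm: steel bar 10 mm wide (along the Vs), 8 thick, in the V-blocks' x-z plane. Arm upright: it is 255 mm above the table; level: 105 mm, 50 mm beyond the pole's axis on the -x side. Can be pinched end to end from above and carried round (6 N, 12 N at the end).
- clamp_hinge (a point): Fixed point on the clamp's hinge axis (parallel to the V-blocks' y), at x = +100, z = +43 mm in the V-blocks' frame, 105 mm above the table. Blue hinge post, 26 mm thick in x, 44 wide.
- clamp_pad: Rubber-tipped sprung plunger on the clamp arm, 16 mm diameter, 100 mm from the hinge, over the pole's axis when level, midway between the Vs; 1.6 N preload, 0.8 N per mm. With the arm level it presses the pole with about 8 N (more than 5 N must remain). Origin at the hinge, turning with the arm.
- mic: Handheld microphone lying on the table: a bystander, leave it alone. Origin at its underside.
- screwdriver: Screwdriver: a bystander, leave it alone. Origin at its underside.
- hex_key: Dark steel hex key, 110 mm long: a bystander, leave it alone. Origin at its underside.
- tape: Roll of green tape, 100 mm wide: a bystander, leave it alone. Origin at its underside.
- can: Plain metal can, 115 mm high: a bystander, leave it alone. Origin at its underside.
- end_cap: Spare black end cap, 42 mm wide: a bystander, leave it alone. Origin at its underside.

How it is judged:
By the outcome, as a careful person would: the job done as asked, in the order asked, and still so for the second after the job is handed in, with the robot touching nothing.
It also fails if it takes over 72 s, if anything falls off the work surface, if the arm or the gripper's body presses on something with over 40 N, if the wrist force passes 120 N, or if a joint passes its speed limit or range.

## Working session

There is one attempt and no reset: what is moved stays moved. The work goes in short steps, Python scripts to look and compute and a tool call to move; the robot and the scene stay as the last step left them, time stands still between calls to the robot, and variables do not carry over. Pictures are saved under pics/ and viewed, at most 10 in all, crops included, and the job is handed in when it is done.

Besides the shell and the picture viewer there is one more tool, called after ">>>" as a command line: name --argument value ..., lists and objects as JSON in quotes. arm_command: Moves the arm, as the interface text tells. Its arguments: {"type":"object","properties":{"commands":{"type":"array","items":{"type":"number"}},"force":{"type":"number"}},"required":["commands"]}

```bash
mkdir -p pics; ls; python3 - <<'E'
from station import get_obs, read_camera
import cv2,numpy as np
np.set_printoptions(precision=4,suppress=True)
for n in("top","side"):
    c=read_camera(n); cv2.imwrite(f"pics/{n}0.png",c["img"][:,:,::-1]); print(c["camera_matrix"],c["pose"])
print(get_obs())
E
```

```text
pics
[[508.9271   0.     281.5141]
 [  0.     508.9271 207.9606]
 [  0.       0.       1.    ]] [[-0.1314 -0.9711  0.1993  0.2086]
 [-0.9913  0.1285 -0.0274  0.0502]
 [ 0.001  -0.2012 -0.9796  1.5505]
 [ 0.      0.      0.      1.    ]]
[[495.6613   0.     288.3091]
 [  0.     495.6613 208.1193]
 [  0.       0.       1.    ]] [[-0.7627 -0.4829  0.4302 -0.2492]
 [-0.6467  0.5648 -0.5125  0.8837]
 [ 0.0045 -0.6692 -0.7431  1.4205]
 [ 0.      0.      0.      1.    ]]
{'t': 0.1, 'q': array([ 1.1489,  0.4777,  0.0224,  1.5563, -0.0115,  1.1093, -0.0831]), 'joint_vel': array([-0.0011, -0.0015,  0.0002, -0.0008,  0.0021, -0.0004, -0.0005]), 'joint_torque': array([  0.0051, -59.7755,   1.6142, -28.1954,   0.0129,   0.005 ,
         0.    ]), 'eef_pos': array([ 0.2082, -0.6415,  0.2304]), 'tool_rot': array([-0.0008,  0.9877,  0.1563, -0.0002]), 'contact_force': array([-0.5276, -0.6185, -0.2132]), 'torque': array([-0.0204, -0.0174,  0.0398]), 'grasp_force': 0.0, 'gripper_width': 0.9951992314194968}
```

View pics/top0.png

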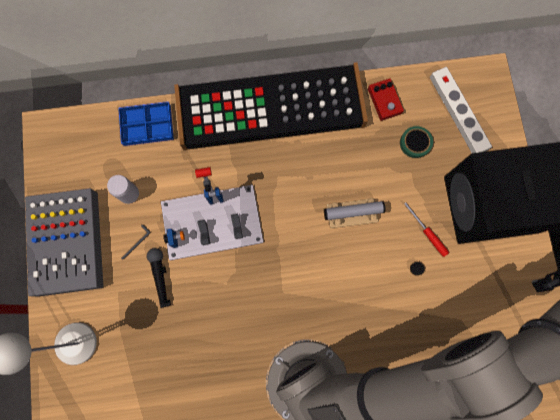

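View pics/side0.png

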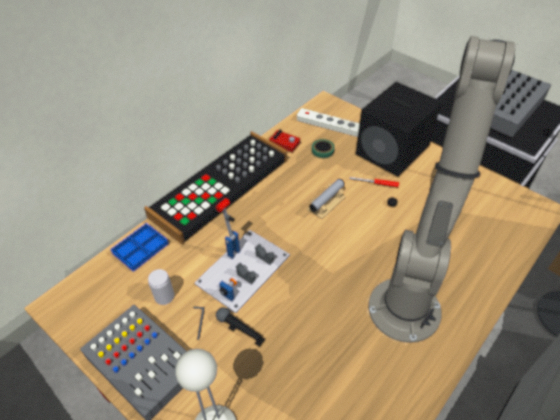

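The top view shows the pole from (327,214) to (388,207), the Vs near (205,232) and (239,226), the stop at (175,237), the hinge at (214,195) and the red knob at (204,172). In the side view the pole runs from (315,207) to (343,183) and the fixture is near (243,265). I'll zoom in on both.

```bash
python3 - <<'E'
import cv2
t=cv2.imread("pics/top0.png")[150:270,150:400]; cv2.imwrite("pics/t1.png",cv2.resize(t,None,fx=3.2,fy=3.2,interpolation=cv2.INTER_CUBIC))
t=cv2.imread("pics/side0.png")[170:310,190:360]; cv2.imwrite("pics/s1.png",cv2.resize(t,None,fx=4,fy=4,interpolation=cv2.INTER_CUBIC))
E
```

```text
(no output)
```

View pics/t1.png

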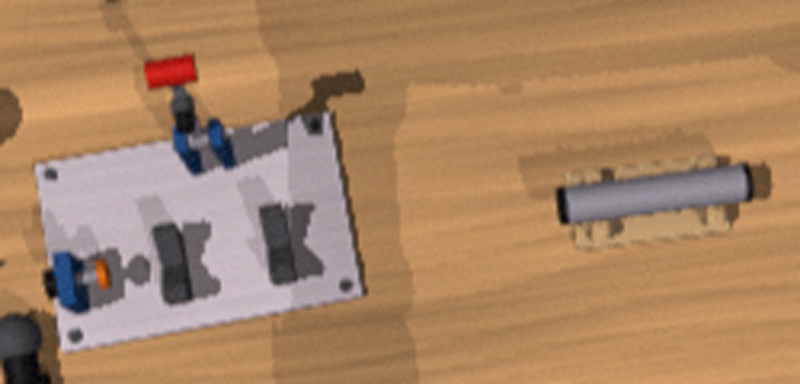

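View pics/s1.png

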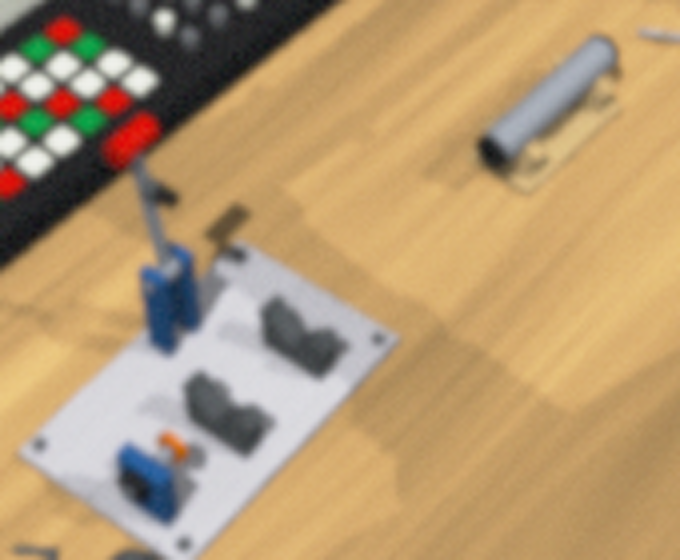

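The zoomed views are clear: fixture +y points to image left (world +y), and the hinge is on the side away from the robot. Next I'll measure with colour masks and triangulate across the two views.

```bash
cat > h.py <<'E'
import cv2,numpy as np
from station import get_obs, read_camera, hand_in
np.set_printoptions(precision=4,suppress=True)
def cams(): return {n:read_camera(n) for n in("top","side")}
def ray(c,p):
    d=np.linalg.inv(c["camera_matrix"])@[p[0],p[1],1]; P=c["pose"]
    d=P[:3,:3]@d; return P[:3,3],d/np.linalg.norm(d)
def onz(c,p,z):
    o,d=ray(c,p); return o+d*(z-o[2])/d[2]
def tri(a,p,b,q):
    o,d=ray(a,p); O,D=ray(b,q)
    s=np.linalg.lstsq(np.c_[d,-D],O-o,rcond=None)[0]
    x,y=o+d*s[0],O+D*s[1]; return (x+y)/2,np.linalg.norm(x-y)
def biggest(m,roi):
    x0,y0,x1,y1=roi; z=np.zeros(m.shape,np.uint8); z[y0:y1,x0:x1]=m[y0:y1,x0:x1]
    cs,_=cv2.findContours(z,cv2.RETR_EXTERNAL,cv2.CHAIN_APPROX_NONE)
    return max(cs,key=cv2.contourArea)
def cen(c):
    m=cv2.moments(c); return np.array([m["m10"],m["m01"]])/m["m00"]
def hsv(c): return cv2.split(cv2.cvtColor(c["img"],cv2.COLOR_RGB2HSV))
E
python3 - <<'E'
from h import *
C=cams(); M={}
for n in C:
    h,s,v=hsv(C[n]); h=h.astype(int)
    M[n]=dict(pole=(s<70)|(v<45),red=((h<6)|(h>174))&(s>150)&(v>90),orange=(h>5)&(h<16)&(s>190)&(v>110),blue=(h>98)&(h<125)&(s>110),dark=(v<85)&(s<70),plate=(s<40)&(v>95))
R=dict(top=dict(pole=(320,195,400,225),red=(190,163,216,182),orange=(176,225,188,245),blue=(160,222,180,252),dark=(197,215,214,247),dark2=(230,212,243,242),hinge=(203,183,224,205),plate=(155,180,270,265)),
 side=dict(pole=(308,174,348,214),red=(214,196,232,213),orange=(226,275,242,290),blue=(216,278,237,304),dark=(234,258,262,288),dark2=(252,240,280,268),hinge=(222,228,243,262),plate=(190,225,295,312)))
P={}
key=dict(dark2="dark",hinge="blue")
for k in R["top"]:
    cc={n:biggest(M[n][key.get(k,k)].astype(np.uint8),R[n][k]) for n in C}
    for n in C:
        r=cv2.minAreaRect(cc[n]); print(k,n,cen(cc[n]),np.array(r[1]),r[2],cv2.boundingRect(cc[n]))
    P[k],g=tri(C["top"],cen(cc["top"]),C["side"],cen(cc["side"])); print("   ",P[k],g)
    if k in("pole","plate"):
        z={"pole":.05,"plate":.012}[k]
        for n in C:
            print(n,[onz(C[n],q,z)[:2] for q in cv2.boxPoints(cv2.minAreaRect(cc[n]))])
E
```

```text
pole top [354.0176 210.2374] [12.3852 60.4069] 83.2901611328125 (324, 201, 61, 19)
pole side [326.5893 194.8507] [10.3213 42.432 ] 48.57633590698242 (310, 179, 34, 33)
    [ 0.4775 -0.2072  0.0511] 0.0016720132945165166
top [array([ 0.4981, -0.1174]), array([ 0.4959, -0.3002]), array([ 0.458 , -0.2981]), array([ 0.4603, -0.1162])]
side [array([ 0.5003, -0.1203]), array([ 0.4989, -0.3188]), array([ 0.4531, -0.3014]), array([ 0.4569, -0.1065])]
red top [202.6369 171.9734] [ 8.3843 15.4535] 80.53767395019531 (195, 167, 16, 11)
red side [222.4409 204.3026] [ 8.4853 15.5563] 45.0 (216, 198, 14, 14)
    [0.5934 0.2065 0.2593] 0.0019062300683064708
orange top [181.5867 235.4133] [7.5186 2.4254] 75.96376037597656 (180, 232, 4, 8)
orange side [234.4444 282.2222] [4.1603 1.3868] 56.3099365234375 (232, 280, 4, 4)
    [0.4643 0.3096 0.063 ] 0.008407247495262385
blue top [170.8863 237.9462] [18.0188  9.5036] 81.25383758544922 (166, 229, 12, 18)
blue side [227.2944 289.9154] [19.7171  9.1301] 60.945396423339844 (220, 282, 13, 18)
    [0.4627 0.3431 0.0582] 0.006276821135468197
dark top [203.9387 2
[... 349 characters left out ...]
   [0.4784 0.146  0.0182] 0.010183096596088813
hinge top [218.4921 194.7619] [14.2344  4.802 ] 59.03623962402344 (215, 188, 8, 14)
hinge side [232.2522 245.9404] [23.6573 11.3661] 82.40535736083984 (226, 232, 13, 25)
    [0.5836 0.1939 0.0383] 0.0029476631237487752
plate top [212.1479 222.5616] [59.3308 95.7294] 79.4608154296875 (161, 185, 102, 75)
plate side [242.0229 271.2025] [50.0345 85.2759] 43.602813720703125 (195, 231, 94, 81)
    [ 0.5092  0.2271 -0.0096] 0.0018210199258608035
top [array([0.5921, 0.3832]), array([0.6093, 0.0879]), array([0.4233, 0.0771]), array([0.4077, 0.3657])]
side [array([0.5882, 0.3746]), array([0.6244, 0.046 ]), array([0.4183, 0.0802]), array([0.4034, 0.3885])]
```

```bash
python3 - <<'E'
from h import *
C=cams()
for n,r in(("top",(170,222,192,248)),("side",(224,272,244,294))):
    h,s,v=hsv(C[n]); m=((h>3)&(h<17)&(s>140)&(v>90)).astype(np.uint8)
    c=biggest(m,r); print(n,cen(c),cv2.boundingRect(c),onz(C[n],cen(c),.062))
t=C["top"]["img"][212:252,160:250,::-1]; s=C["side"]["img"][235:310,212:287,::-1]
a=cv2.resize(t,None,fx=8,fy=8,interpolation=cv2.INTER_CUBIC); b=cv2.resize(s,None,fx=7.9,fy=7.9,interpolation=cv2.INTER_CUBIC)
cv2.imwrite("pics/t2.png",a); cv2.imwrite("pics/s2.png",b)
E
```

```text
top [181.5397 235.2381] (180, 231, 5, 9) [0.4687 0.3121 0.062 ]
side [233.9815 281.5   ] (231, 279, 6, 6) [0.4639 0.3065 0.062 ]
```

View pics/t2.png

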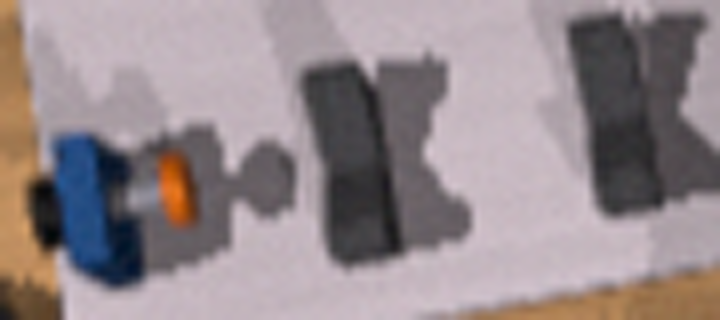

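View pics/s2.png

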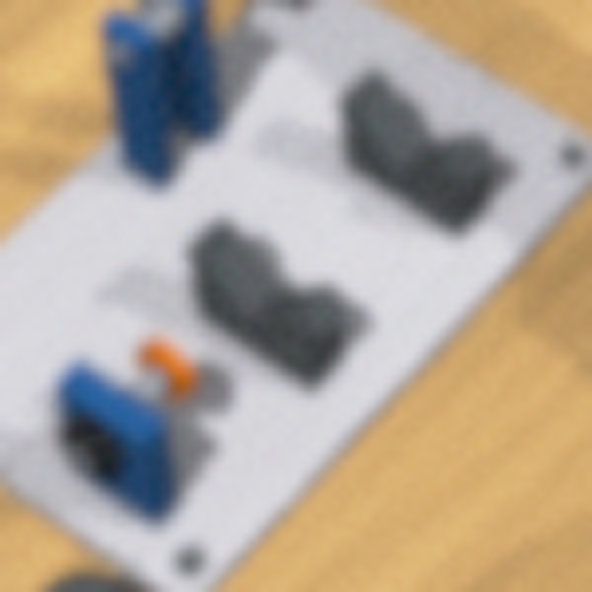

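The zooms show the V valleys in the top view at full-image pixels (204.5,233.2) and (237.8,227.6), and the far tips at (201.4,220.8) and (235,214.5). The side-view valleys are at (247.1,272.1) and (266.2,255.3), and the buffer is at (181.5,235.2) top and (234,281.5) side.

```bash
python3 - <<'E'
from h import *
C=cams(); T,S=C["top"],C["side"]
for a,b in(((204.5,233.2),(247.1,272.1)),((237.8,227.6),(266.2,255.3)),((181.5,235.2),(234,281.5)),((202.6,172),(222.4,204.3))): print(tri(T,a,S,b))
print("valleys",onz(T,(204.5,233.2),.0365),onz(T,(237.8,227.6),.0365),onz(S,(247.1,272.1),.0365),onz(S,(266.2,255.3),.0365))
print("fartips",onz(T,(201.4,220.8),.062),onz(T,(235,214.5),.062),"near",onz(T,(205.6,243.9),.062),onz(T,(239,238),.062))
# screws
for q in ((165.5,204.5),(248.5,189),(258,239.5),(173.5,255)): print(onz(T,q,.012))
for q in((38,163),(330,112),(365,295),(67,352)): print('corner',onz(T,(150+q[0]/3.2,150+q[1]/3.2),.012))
# stop top blue z=.08: left/right top edge
for q in((70,138),(98,135),(128,285),(100,280)): print('stop',onz(T,(160+q[0]/8,212+q[1]/8),.08))
print("poleTop",onz(T,(354.0,210.2),.05),onz(S,(326.6,194.85),.05))
E
```

```text
(array([0.4669, 0.2454, 0.046 ]), np.float64(0.0038113780014474605))
(array([0.4725, 0.1454, 0.0327]), np.float64(0.005101757791645681))
(array([0.465 , 0.3096, 0.0662]), np.float64(0.007012617664955485))
(array([0.5933, 0.2066, 0.2594]), np.float64(0.0017844258813036924))
valleys [0.4703 0.2476 0.0365] [0.4741 0.1464 0.0365] [0.4701 0.2402 0.0365] [0.4681 0.1464 0.0365]
fartips [0.5041 0.2496 0.062 ] [0.51   0.1486 0.062 ] near [0.4338 0.2443 0.062 ] [0.4383 0.1449 0.062 ]
[0.5795 0.3612 0.012 ]
[0.5948 0.1011 0.012 ]
[0.4338 0.0912 0.012 ]
[0.4204 0.3506 0.012 ]
corner [0.5922 0.3713 0.012 ]
corner [0.6056 0.0853 0.012 ]
corner [0.4232 0.0739 0.012 ]
corner [0.4063 0.3596 0.012 ]
stop [0.4881 0.3444 0.08  ]
stop [0.4878 0.3341 0.08  ]
stop [0.4315 0.3282 0.08  ]
stop [0.4346 0.3381 0.08  ]
poleTop [ 0.4785 -0.2069  0.05  ] [ 0.4773 -0.2084  0.05  ]
```

```bash
cat >> h.py <<'E'
from scipy.spatial.transform import Rotation as Ro
def fix(u,v,z,c=(0.472,0.198),a=np.radians(3.2)):   # fixture x,y -> world
    return np.array([c[0]+u*np.cos(a)-v*np.sin(a), c[1]+u*np.sin(a)+v*np.cos(a), z])
def go(p,head):
    """shift (tool axes) and turn to tool-down pose p with tool x at heading head (deg)"""
    o=get_obs(); q=o["tool_rot"]; R=Ro.from_quat([q[1],q[2],q[3],q[0]])
    h=np.radians(head); G=Ro.from_matrix(np.array([[np.cos(h),np.sin(h),0],[np.sin(h),-np.cos(h),0],[0,0,-1]]).astype(float))
    print("shift",R.inv().apply(np.array(p)-o["eef_pos"]),"turn",np.degrees((R.inv()*G).as_rotvec()),"t",o["t"],"f",o["contact_force"],"w",o["gripper_width"],o["grasp_force"])
E
python3 -c "
from h import *
go((.33,-.36,.25),50);go((.478,-.2075,.2),89.3)"
```

```text
shift [ 0.2028 -0.2307 -0.0188] turn [ -0.011   -0.0023 -32.023 ] t 0.4 f [0.9218 0.6524 0.9432] w 1.00113968181691 0.0
shift [ 0.3906 -0.33    0.0313] turn [ -0.0101  -0.0062 -71.323 ] t 0.4 f [0.9218 0.6524 0.9432] w 1.00113968181691 0.0
```

>>> arm_command --commands '[0.06,-0.07,-0.01,0,0,-8,1,0.12,-0.14,-0.019,0,0,-16,1,0.18,-0.21,-0.019,0,0,-24,1,0.23,-0.245,-0.01,0,0,-32,1,0.27,-0.265,0,0,0,-40,1,0.31,-0.285,0.01,0,0,-48,1,0.35,-0.308,0.02,0,0,-56,1,0.39,-0.33,0.03,0,0,-64,1]' --force 40

```text
t: 1.2
eef_pos: [0.4053, -0.2972, 0.2204]
tool_rot: [0.001, 0.753, 0.658, 0.0]
contact_force: [0.6, -0.8, 0.1]
gripper_width: 1.004
grasp_force: 0.0
```

```bash
python3 -c "
from h import *
go((.478,-.2075,.1),89.3)"
```

```text
shift [0.0987 0.0598 0.1204] turn [ 0.0649  0.0627 -7.0199] t 1.2 f [ 0.5535 -0.7829  0.123 ] w 1.00408670715136 0.0
```

>>> arm_command --commands '[0.03,0.02,0.01,0,0,-4,1,0.06,0.04,0.02,0,0,-4,1,0.06,0.04,0.03,0,0,-4,1,0.06,0.04,0.03,0,0,-4,1,0.06,0.04,0.03,0,0,-4,1]'

```text
t: 1.7
eef_pos: [0.4517, -0.2459, 0.19]
tool_rot: [-0.0, 0.732, 0.681, -0.0]
contact_force: [0.1, -0.7, 0.4]
gripper_width: 1.0
grasp_force: 0.0
```

```bash
python3 -c "
from h import *
go((.478,-.2075,.1),89.3)"
```

```text
shift [0.0402 0.0236 0.0899] turn [-0.0446  0.0186 -3.4121] t 1.7 f [ 0.0633 -0.6757  0.3905] w 1.0004240161202869 0.0
```

>>> arm_command --commands '[0.02,0.012,0.03,0,0,-3.4,1,0.04,0.0236,0.06,0,0,-3.4,1,0.0402,0.0236,0.09,0,0,-3.4,1,0.0402,0.0236,0.09,0,0,-3.4,1,0.0402,0.0236,0.09,0,0,-3.4,1]'

```text
t: 2.2
eef_pos: [0.4783, -0.2078, 0.1006]
tool_rot: [-0.0, 0.712, 0.702, -0.0]
contact_force: [-0.3, 0.2, -0.2]
gripper_width: 0.997
grasp_force: 0.0
```

```bash
python3 - <<'E'
from h import *
go((.478,-.2075,.033),89.3)
C=cams(); a=cv2.resize(C["top"]["img"][180:240,310:400,::-1],None,fx=5.5,fy=5.5,interpolation=cv2.INTER_CUBIC)
b=cv2.resize(C["side"]["img"][120:230,290:360,::-1],(210,330))
b=cv2.resize(b,(210,330)); cv2.imwrite("pics/g.png",np.hstack([a,b]))
E
```

```text
shift [ 0.0004 -0.0003  0.0676] turn [-0.0337  0.0314 -0.047 ] t 2.2 f [-0.3174  0.1831 -0.197 ] w 0.9974839493769782 0.0
```

View pics/g.png

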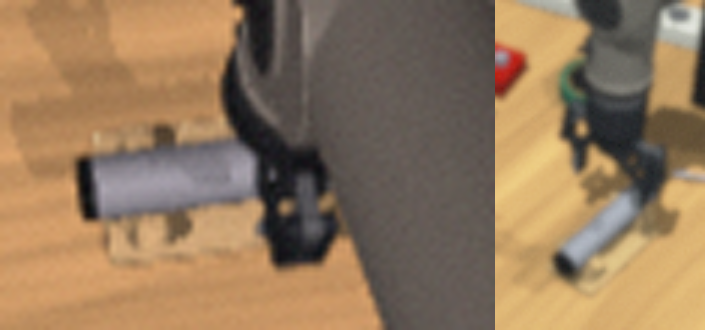

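The gripper straddles the pole at about its middle, with the near cap at (88,188) in the crop. I'll descend and grip.

>>> arm_command --commands '[0,0,0.025,0,0,0,1,0,0,0.05,0,0,0,1,0,0,0.0695,0,0,0,1,0,0,0.0695,0,0,0,0.7,0,0,0.0695,0,0,0,0.4,0,0,0.0695,0,0,0,0.3,0,0,0.0695,0,0,0,0.2,0,0,0.0695,0,0,0,0.2]' --force 40

```text
t: 3.1
eef_pos: [0.478, -0.2071, 0.032]
tool_rot: [0.0, 0.711, 0.703, -0.001]
contact_force: [-5.9, -0.2, 9.9]
gripper_width: 0.412
grasp_force: 39.0
```

```bash
python3 -c "
from h import *
go((.478,-.2075,.15),89.3)"
```

```text
shift [-0.0006 -0.0001 -0.118 ] turn [-0.0645  0.0824  0.0603] t 3.1 f [-5.8748 -0.1912  9.9264] w 0.41192537356894576 39.041263461112976
```

>>> arm_command --commands '[0,0,-0.01,0,0,0,0.2,0,0,-0.03,0,0,0,0.2,0,0,-0.06,0,0,0,0.2,0,0,-0.09,0,0,0,0.2,0,0,-0.118,0,0,0,0.2,0,0,-0.118,0,0,0,0.2,0,0,-0.118,0,0,0,0.2]'

```text
t: 3.8
eef_pos: [0.4784, -0.2065, 0.1485]
tool_rot: [0.0, 0.711, 0.703, -0.0]
contact_force: [0.0, -0.0, -7.7]
gripper_width: 0.405
grasp_force: 41.7
```

```bash
python3 -c "
from h import *
go(fix(0,-.020,.15),93.2)"
```

```text
shift [ 0.3844 -0.0096 -0.0017] turn [ 0.0266  0.0283 -3.8342] t 3.8 f [ 0.0443 -0.0342 -7.6582] w 0.4045045859620903 41.73497915267944
```

>>> arm_command --commands '[0.02,0,0,0,0,0,0.2,0.06,-0.002,0,0,0,-1,0.2,0.1,-0.003,0,0,0,-1.5,0.2,0.14,-0.004,0,0,0,-2,0.2,0.18,-0.005,0,0,0,-2.5,0.2,0.22,-0.006,0,0,0,-3,0.2,0.26,-0.007,0,0,0,-3.5,0.2,0.29,-0.008,0,0,0,-3.8,0.2]'

```text
t: 4.6
eef_pos: [0.4721, 0.0862, 0.1468]
tool_rot: [-0.001, 0.686, 0.727, -0.001]
contact_force: [-0.7, 0.5, -6.4]
gripper_width: 0.409
grasp_force: 41.6
```

```bash
python3 -c "
from h import *
go(fix(0,-.020,.15),93.2)"
```

```text
shift [ 0.0916  0.0063 -0.0032] turn [-0.1785 -0.0421  0.1319] t 4.6 f [-0.6502  0.5447 -6.3919] w 0.4087496787716927 41.58310353755951
```

>>> arm_command --commands '[0.025,0.002,0,0,0,0,0.2,0.05,0.004,0,0,0,0,0.2,0.075,0.006,-0.002,0,0,0,0.2,0.09,0.006,-0.002,0,0,0,0.2,0.0916,0.0063,-0.002,0,0,0,0.2,0.0916,0.0063,-0.002,0,0,0,0.2,0.0916,0.0063,-0.002,0,0,0,0.2]'

```text
t: 5.3
eef_pos: [0.4746, 0.1738, 0.1494]
tool_rot: [-0.0, 0.688, 0.726, -0.001]
contact_force: [0.8, 0.8, -7.7]
gripper_width: 0.408
grasp_force: 41.6
```

```bash
python3 - <<'E'
from h import *
go(fix(0,-.020,.055),93.2)
C=cams(); a=C["top"]["img"][190:260,150:290,::-1]; b=C["side"]["img"][190:310,200:310,::-1]
cv2.imwrite("pics/c.png",np.hstack([cv2.resize(a,(420,210)),np.zeros((210,4,3),np.uint8),cv2.resize(b,(192,210))]).repeat(1,0))
a=cv2.resize(a,None,fx=3.4,fy=3.4,interpolation=cv2.INTER_CUBIC);b=cv2.resize(b,None,fx=2.8,fy=2.8,interpolation=cv2.INTER_CUBIC)
o=np.zeros((336,792,3),np.uint8);o[:a.shape[0],:a.shape[1]]=a;o[:b.shape[0],480:480+b.shape[1]]=b;cv2.imwrite("pics/c.png",o)
E
```

```text
shift [ 0.0044 -0.001   0.0944] turn [-0.1234  0.0799 -0.0931] t 5.3 f [ 0.8474  0.7606 -7.6709] w 0.4081967027680722 41.57376408576965
```

View pics/c.png

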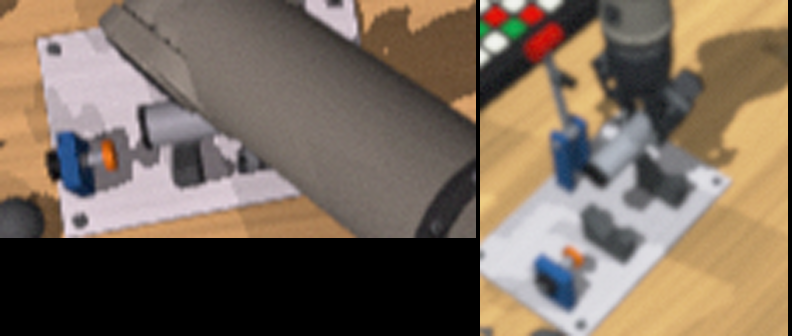

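The pole hangs over the Vs, aligned, with its front cap at (152,125) in the crop and well short of the buffer at (110,155). I'll lower it.

>>> arm_command --commands '[0.002,-0.0005,0.02,0,0,0,0.2,0.0044,-0.001,0.045,0,0,0,0.2,0.0044,-0.001,0.065,0,0,0,0.2,0.0044,-0.001,0.08,0,0,0,0.2,0.0044,-0.001,0.09,0,0,0,0.2,0.0044,-0.001,0.0945,0,0,0,0.2,0.0044,-0.001,0.0945,0,0,0,0.2,0.0044,-0.001,0.0945,0,0,0,0.2]'

```text
t: 6.2
eef_pos: [0.4745, 0.1801, 0.0566]
tool_rot: [0.0, 0.687, 0.726, 0.001]
contact_force: [0.1, 0.2, -7.7]
gripper_width: 0.411
grasp_force: 41.6
```

```bash
python3 - <<'E'
from h import *
go(fix(0,-.020,.045),93.2)
c=read_camera("side"); print(onz(c,(241.8,251.4),.168), fix(0,.066,.168))
E
```

```text
shift [-0.002  -0.0015  0.0116] turn [ 0.0663 -0.022  -0.0307] t 6.2 f [ 0.1114  0.2158 -7.7014] w 0.41064193024874457 41.55151605606079
[0.4686 0.255  0.168 ] [0.4683 0.2639 0.168 ]
```

>>> arm_command --commands '[-0.001,-0.001,0.003,0,0,0,0.2,-0.002,-0.0015,0.006,0,0,0,0.2,-0.002,-0.0015,0.008,0,0,0,0.2,-0.002,-0.0015,0.009,0,0,0,0.2,-0.002,-0.0015,0.01,0,0,0,0.2,-0.002,-0.0015,0.01,0,0,0,0.2]'

```text
t: 6.85
eef_pos: [0.4734, 0.1779, 0.0463]
tool_rot: [0.0, 0.687, 0.726, 0.001]
contact_force: [2.6, -1.0, -4.4]
gripper_width: 0.407
grasp_force: 42.0
```

>>> arm_command --commands '[0,0.001,0.0005,0,0,0,0.2,0,0.001,0.001,0,0,0,0.2,0,0.0015,0.0015,0,0,0,0.2,0,0.0015,0.002,0,0,0,0.2,0,0.0015,0.002,0,0,0,0.2]'

```text
t: 7.35
eef_pos: [0.4751, 0.1783, 0.0446]
tool_rot: [0.0, 0.687, 0.726, 0.001]
contact_force: [3.5, -1.2, 4.6]
gripper_width: 0.407
grasp_force: 42.7
```

>>> arm_command --commands '[0,0.0007,0,0,0,0,0.2,0,0.0007,0,0,0,0,0.2]' --force 20

```text
t: 7.55
eef_pos: [0.4752, 0.1783, 0.0444]
tool_rot: [0.0, 0.687, 0.726, 0.001]
contact_force: [0.9, -0.7, 6.4]
gripper_width: 0.408
grasp_force: 42.8
```

>>> arm_command --commands '[0,0,0,0,0,0,0.42,0,0,0,0,0,0,0.44,0,0,0,0,0,0,0.48,0,0,0,0,0,0,0.55,0,0,0,0,0,0,0.7,0,0,0,0,0,0,0.85,0,0,0,0,0,0,1,0,0,0,0,0,0,1]' --force 20

```text
t: 8.35
eef_pos: [0.4746, 0.1778, 0.0439]
tool_rot: [-0.0, 0.687, 0.726, -0.0]
contact_force: [-0.1, -0.7, 0.1]
gripper_width: 1.004
grasp_force: 0.0
```

```bash
python3 -c "
from h import *
go(fix(0,-.020,.15),93.2);go(fix(.002,-.145,.15),93.2)"
```

```text
shift [ 0.0003 -0.0015 -0.1061] turn [-0.0104  0.0048 -0.0231] t 8.35 f [-0.0986 -0.7357  0.1354] w 1.0039329230996488 0.0
shift [-0.1247  0.0005 -0.1061] turn [-0.0104  0.0048 -0.0231] t 8.35 f [-0.0986 -0.7357  0.1354] w 1.0039329230996488 0.0
```

>>> arm_command --commands '[0,0,-0.02,0,0,0,1,0,0,-0.055,0,0,0,1,0,0,-0.085,0,0,0,0.8,-0.03,0.0005,-0.1,0,0,0,0.5,-0.07,0.0005,-0.1,0,0,0,0.2,-0.11,0.0005,-0.1,0,0,0,0,-0.125,0.0005,-0.1,0,0,0,0,-0.125,0.0005,-0.1,0,0,0,0]'

```text
t: 9.15
eef_pos: [0.4821, 0.05, 0.1438]
tool_rot: [0.0, 0.689, 0.725, -0.001]
contact_force: [-0.4, -0.4, -0.3]
gripper_width: 0.005
grasp_force: 0.0
```

```bash
python3 - <<'E'
from h import *
go(fix(.002,-.145,.056),93.2)
C=cams(); a=C["top"]["img"][190:260,150:290,::-1]; b=C["side"]["img"][190:310,200:310,::-1]
a=cv2.resize(a,None,fx=3.4,fy=3.4,interpolation=cv2.INTER_CUBIC);b=cv2.resize(b,None,fx=2.8,fy=2.8,interpolation=cv2.INTER_CUBIC)
o=np.zeros((336,792,3),np.uint8);o[:a.shape[0],:a.shape[1]]=a;o[:b.shape[0],480:480+b.shape[1]]=b;cv2.imwrite("pics/d.png",o)
E
```

```text
shift [0.0034 0.0002 0.0878] turn [-0.0284  0.0777 -0.3118] t 9.15 f [-0.4258 -0.3707 -0.2628] w 0.004712896960641483 0.0
```

View pics/d.png

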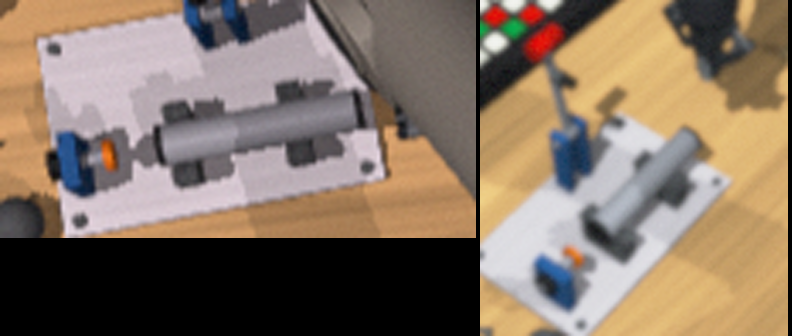

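The pole is seated in both Vs, from (155,145) to (360,110) in the crop, with about 33 mm to the buffer at (117,155). I'll push it from the rear end with the fingers closed.

>>> arm_command --commands '[0.001,0,0.025,0,0,-0.3,0,0.003,0,0.055,0,0,-0.3,0,0.0034,0,0.08,0,0,-0.3,0,0.0034,0,0.088,0,0,-0.3,0,0.005,0,0.088,0,0,-0.3,0,0.005,0,0.088,0,0,-0.3,0]'

```text
t: 9.85
eef_pos: [0.4825, 0.0594, 0.0568]
tool_rot: [0.0, 0.685, 0.729, 0.001]
contact_force: [0.1, -0.5, -0.0]
gripper_width: 0.001
grasp_force: 0.0
```

>>> arm_command --commands '[0.005,0,0,0,0,0,0,0.01,0,0,0,0,0,0,0.015,0,0,0,0,0,0,0.018,0,0,0,0,0,0,0.02,0,0,0,0,0,0,0.022,0,0,0,0,0,0,0.025,0,0,0,0,0,0,0.025,0,0,0,0,0,0]'

```text
t: 10.65
eef_pos: [0.4808, 0.0788, 0.0562]
tool_rot: [0.002, 0.687, 0.727, -0.002]
contact_force: [1.2, -10.7, 7.1]
gripper_width: -0.002
grasp_force: 5.7
```

```bash
python3 -c "
from h import *
go(fix(.002,-.1,.056),93.2)"
```

```text
shift [ 0.0195 -0.0001  0.0001] turn [-0.0503  0.3124  0.08  ] t 10.65 f [  1.1506 -10.7239   7.0803] w -0.00210625104319191 5.730034410953522
```

>>> arm_command --commands '[0.003,0,-0.001,0,0,0,0,0.006,0,-0.001,0,0,0,0,0.006,0,-0.001,0,0,0,0]'

```text
t: 10.95
eef_pos: [0.4799, 0.0875, 0.0567]
tool_rot: [0.0, 0.686, 0.728, -0.001]
contact_force: [1.0, -4.3, -2.1]
gripper_width: 0.004
grasp_force: 2.4
```

>>> arm_command --commands '[0.003,0,0,0,0,0,0,0.006,0,0,0,0,0,0,0.006,0,0,0,0,0,0]'

```text
t: 11.25
eef_pos: [0.4796, 0.0941, 0.0568]
tool_rot: [0.0, 0.686, 0.728, -0.001]
contact_force: [1.0, -4.2, -1.5]
gripper_width: 0.001
grasp_force: 2.2
```

>>> arm_command --commands '[0.003,0,0,0,0,0,0,0.006,0,0,0,0,0,0,0.009,0,0,0,0,0,0,0.009,0,0,0,0,0,0]'

```text
t: 11.65
eef_pos: [0.479, 0.1034, 0.0568]
tool_rot: [0.0, 0.685, 0.728, -0.0]
contact_force: [1.0, -4.2, -1.7]
gripper_width: 0.002
grasp_force: 2.2
```

>>> arm_command --commands '[0.002,0,0,0,0,0,0,0.003,0,0,0,0,0,0,0.003,0,0,0,0,0,0]'

```text
t: 11.95
eef_pos: [0.4788, 0.1061, 0.0568]
tool_rot: [0.0, 0.686, 0.728, -0.0]
contact_force: [2.3, -4.1, -1.3]
gripper_width: 0.002
grasp_force: 2.5
```

>>> arm_command --commands '[0.002,0,0,0,0,0,0,0.003,0,0,0,0,0,0,0.003,0,0,0,0,0,0]'

```text
t: 12.25
eef_pos: [0.4787, 0.1091, 0.0569]
tool_rot: [0.0, 0.686, 0.728, -0.0]
contact_force: [1.5, -5.3, -0.8]
gripper_width: -0.002
grasp_force: 2.6
```

>>> arm_command --commands '[0.001,0,0,0,0,0,0,0.001,0,0,0,0,0,0]'

```text
t: 12.45
eef_pos: [0.4786, 0.1099, 0.0568]
tool_rot: [0.0, 0.686, 0.728, -0.001]
contact_force: [0.3, -4.9, -0.7]
gripper_width: -0.001
grasp_force: 2.8
```

>>> arm_command --commands '[0.001,0,0,0,0,0,0,0.001,0,0,0,0,0,0]'

```text
t: 12.65
eef_pos: [0.4786, 0.1109, 0.0568]
tool_rot: [0.0, 0.686, 0.728, -0.001]
contact_force: [1.5, -4.7, -0.6]
gripper_width: 0.002
grasp_force: 2.8
```

>>> arm_command --commands '[0.001,0,0,0,0,0,0,0.001,0,0,0,0,0,0]'

```text
t: 12.85
eef_pos: [0.4785, 0.1119, 0.0568]
tool_rot: [0.0, 0.686, 0.728, -0.001]
contact_force: [0.9, -6.1, -0.7]
gripper_width: 0.005
grasp_force: 2.8
```

>>> arm_command --commands '[0.001,0,0,0,0,0,0,0.001,0,0,0,0,0,0]'

```text
t: 13.05
eef_pos: [0.4784, 0.1129, 0.0568]
tool_rot: [0.0, 0.686, 0.728, -0.001]
contact_force: [2.0, -5.0, -0.7]
gripper_width: 0.003
grasp_force: 2.9
```

```bash
python3 - <<'E'
from h import *
print(get_obs()["contact_force"])
C=cams(); a=C["top"]["img"][190:260,150:290,::-1]; b=C["side"]["img"][190:310,200:310,::-1]
a=cv2.resize(a,None,fx=3.4,fy=3.4,interpolation=cv2.INTER_CUBIC);b=cv2.resize(b,None,fx=2.8,fy=2.8,interpolation=cv2.INTER_CUBIC)
o=np.zeros((336,792,3),np.uint8);o[:a.shape[0],:a.shape[1]]=a;o[:b.shape[0],480:480+b.shape[1]]=b;cv2.imwrite("pics/e.png",o)
E
```

```text
[ 1.9854 -4.9867 -0.7328]
```

View pics/e.png

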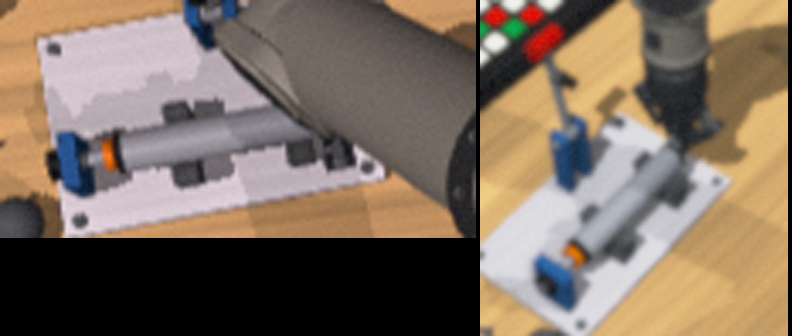

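The pole end is now right at the buffer (gap near zero at (118,152) in the crop). I'll continue in 1 mm steps and watch for the force rise.

>>> arm_command --commands '[0.001,0,0,0,0,0,0,0.001,0,0,0,0,0,0]'

```text
t: 13.35
eef_pos: [0.4784, 0.1138, 0.0568]
tool_rot: [0.0, 0.686, 0.728, -0.001]
contact_force: [1.1, -5.3, -0.7]
gripper_width: -0.002
grasp_force: 2.9
```

>>> arm_command --commands '[0.0007,0,0,0,0,0,0,0.0007,0,0,0,0,0,0]'

```text
t: 13.55
eef_pos: [0.4784, 0.1145, 0.0568]
tool_rot: [0.0, 0.686, 0.728, -0.001]
contact_force: [1.6, -6.2, -0.4]
gripper_width: 0.006
grasp_force: 3.0
```

>>> arm_command --commands '[0.0007,0,0,0,0,0,0,0.0007,0,0,0,0,0,0]'

```text
t: 13.75
eef_pos: [0.4783, 0.1151, 0.0568]
tool_rot: [0.0, 0.686, 0.728, -0.001]
contact_force: [1.5, -6.4, -0.5]
gripper_width: 0.0
grasp_force: 3.0
```

>>> arm_command --commands '[0.0007,0,0,0,0,0,0,0.0007,0,0,0,0,0,0]'

```text
t: 13.95
eef_pos: [0.4783, 0.1158, 0.0568]
tool_rot: [0.0, 0.686, 0.728, -0.001]
contact_force: [1.7, -5.4, -0.2]
gripper_width: 0.001
grasp_force: 3.0
```

>>> arm_command --commands '[0.001,0,0,0,0,0,0,0.001,0,0,0,0,0,0]'

```text
t: 14.15
eef_pos: [0.4782, 0.1166, 0.0568]
tool_rot: [0.0, 0.686, 0.728, -0.001]
contact_force: [1.8, -7.2, -0.8]
gripper_width: -0.002
grasp_force: 3.3
```

>>> arm_command --commands '[0.0007,0,0,0,0,0,0,0.0007,0,0,0,0,0,0]'

```text
t: 14.35
eef_pos: [0.4782, 0.1167, 0.0568]
tool_rot: [0.001, 0.686, 0.728, -0.001]
contact_force: [1.7, -7.7, -0.1]
gripper_width: -0.001
grasp_force: 4.0
```

>>> arm_command --commands '[0.001,0,0,0,0,0,0,0.001,0,0,0,0,0,0]'

```text
t: 14.55
eef_pos: [0.4782, 0.1171, 0.0568]
tool_rot: [0.001, 0.686, 0.728, -0.001]
contact_force: [1.9, -10.2, 0.1]
gripper_width: 0.001
grasp_force: 4.8
```

>>> arm_command --commands '[0.001,0,0,0,0,0,0,0.001,0,0,0,0,0,0]'

```text
t: 14.75
eef_pos: [0.4782, 0.1173, 0.0568]
tool_rot: [0.001, 0.686, 0.727, -0.002]
contact_force: [2.8, -11.2, 0.3]
gripper_width: 0.0
grasp_force: 5.7
```

>>> arm_command --commands '[0.001,0,0,0,0,0,0,0.001,0,0,0,0,0,0,0.001,0,0,0,0,0,0]'

```text
t: 15.05
eef_pos: [0.4782, 0.1176, 0.0567]
tool_rot: [0.001, 0.687, 0.727, -0.002]
contact_force: [1.7, -13.0, 1.9]
gripper_width: 0.002
grasp_force: 6.6
```

>>> arm_command --commands '[0.0005,0,0,0,0,0,0,0.0005,0,0,0,0,0,0,0.0005,0,0,0,0,0,0]'

```text
t: 15.35
eef_pos: [0.4782, 0.1176, 0.0567]
tool_rot: [0.002, 0.687, 0.727, -0.002]
contact_force: [2.2, -13.3, 1.5]
gripper_width: 0.0
grasp_force: 7.2
```

>>> arm_command --commands '[-0.003,0,0,0,0,0,0,-0.015,0,0,0,0,0,0,-0.04,0,0,0,0,0,0,-0.045,0,-0.02,0,0,0,0,-0.045,0,-0.06,0,0,0,0,-0.045,0,-0.1,0,0,0,0,-0.045,0,-0.14,0,0,0,0,-0.045,0,-0.18,0,0,0,0]'

```text
t: 16.15
eef_pos: [0.4803, 0.0779, 0.2387]
tool_rot: [-0.0, 0.685, 0.729, 0.001]
contact_force: [0.3, 0.1, 0.6]
gripper_width: 0.003
grasp_force: 0.0
```

```bash
python3 - <<'E'
from h import *
C=cams(); cc={}
for n,r in(("top",(190,163,216,182)),("side",(214,196,232,213))):
    h,s,v=hsv(C[n]); c=biggest((((h<6)|(h>174))&(s>150)&(v>90)).astype(np.uint8),r); cc[n]=cen(c); print(n,cen(c),cv2.boundingRect(c))
P,g=tri(C["top"],cc["top"],C["side"],cc["side"]); print(P,g,onz(C["top"],cc["top"],.253))
h,s,v=hsv(C["top"]); c=biggest(((h>3)&(h<17)&(s>140)&(v>90)).astype(np.uint8),(170,222,192,248)); print(cv2.boundingRect(c))
go((.36,.06,.3),45); go((P[0],P[1],.3),3.2)
E
```

```text
top [202.6275 171.9077] (195, 167, 16, 11)
side [222.3834 204.3459] (216, 198, 14, 14)
[0.5936 0.2065 0.259 ] 0.0019297219284335025 [0.5963 0.2077 0.253 ]
(179, 231, 4, 9)
shift [-0.0113 -0.1242 -0.0589] turn [ 0.5201 -0.342  48.5373] t 16.25 f [ 0.8771 -0.0647 -0.615 ] w 0.0014267723444842696 0.0
shift [ 0.1205  0.1181 -0.0562] turn [ 0.3925 -0.5448 90.3368] t 16.25 f [ 0.8771 -0.0647 -0.615 ] w 0.0014267723444842696 0.0
```

>>> arm_command --commands '[0,0,-0.04,0,0,8,0.2,0,0,-0.075,0,0,16,0.5,0.02,0.02,-0.075,0,0,24,1,0.04,0.04,-0.075,0,0,32,1,0.06,0.06,-0.075,0,0,40,1,0.08,0.08,-0.075,0,0,48,1,0.1,0.1,-0.075,0,0,56,1,0.12,0.118,-0.075,0,0,64,1]'

```text
t: 17.05
eef_pos: [0.5917, 0.2055, 0.3109]
tool_rot: [-0.0, 0.968, 0.252, -0.0]
contact_force: [-0.4, -0.4, 0.3]
gripper_width: 0.996
grasp_force: 0.0
```

>>> arm_command --commands '[0,0,0,0,0,8,1,0,0,0,0,0,16,1,0,0,0,0,0,24,1,0,0,0,0,0,26,1,0,0,0,0,0,26,1]'

```text
t: 17.55
eef_pos: [0.5908, 0.2048, 0.3112]
tool_rot: [-0.0, 1.0, 0.031, -0.0]
contact_force: [-0.1, -0.3, -0.6]
gripper_width: 1.001
grasp_force: 0.0
```

```bash
python3 -c "
from h import *
go((.595,.207,.236),3.2); print(get_obs()['q'])"
```

```text
shift [ 0.0044 -0.0019  0.0752] turn [-0.0299  0.0469  0.3398] t 17.55 f [-0.1059 -0.3151 -0.5883] w 1.0011653017301385 0.0
[-0.1291  0.3653 -0.4056  1.5604  0.1484  1.2471 -2.0672]
```

>>> arm_command --commands '[0.0044,-0.002,0.02,0,0,0.3,1,0.0044,-0.002,0.045,0,0,0.3,1,0.0044,-0.002,0.065,0,0,0.3,1,0.0044,-0.002,0.075,0,0,0.3,1,0.0044,-0.002,0.075,0,0,0.3,1]'

```text
t: 18.05
eef_pos: [0.5946, 0.2062, 0.2352]
tool_rot: [0.0, 1.0, 0.028, -0.001]
contact_force: [-0.5, 0.7, 0.2]
gripper_width: 1.002
grasp_force: 0.0
```

>>> arm_command --commands '[0,0,0,0,0,0,0.8,0,0,0,0,0,0,0.6,0,0,0,0,0,0,0.5,0,0,0,0,0,0,0.4,0,0,0,0,0,0,0.3,0,0,0,0,0,0,0.3]' --force 40

```text
t: 18.65
eef_pos: [0.596, 0.2065, 0.2382]
tool_rot: [-0.0, 1.0, 0.028, 0.001]
contact_force: [-0.7, -1.9, 6.1]
gripper_width: 0.46
grasp_force: 41.4
```

>>> arm_command --commands '[-0.012,0,-0.0012,0,0,0,0.3,-0.024,0,-0.0015,0,0,0,0.3,-0.036,0,-0.0008,0,0,0,0.3,-0.048,0,0.0009,0,0,0,0.3,-0.0595,0,0.0035,0,0,0,0.3,-0.071,0,0.007,0,0,0,0.3,-0.082,0,0.0114,0,0,0,0.3,-0.093,0,0.0167,0,0,0,0.3]'

```text
t: 19.45
eef_pos: [0.5066, 0.2015, 0.2238]
tool_rot: [-0.001, 1.0, 0.027, 0.005]
contact_force: [3.6, -3.4, 12.4]
gripper_width: 0.457
grasp_force: 43.8
```

```bash
python3 - <<'E'
from h import *
o=get_obs(); print(o["contact_force"],o["torque"])
C=cams(); cc={}
for n,r in(("top",(190,180,240,225)),("side",(214,190,270,260))):
    h,s,v=hsv(C[n]); 
    try:
        c=biggest((((h<6)|(h>174))&(s>150)&(v>70)).astype(np.uint8),r); print(n,cen(c),cv2.boundingRect(c),onz(C[n],cen(c),.237))
    except Exception as e: print(n,e)
E
```

```text
[ 3.552  -3.4278 12.4139] [-0.6817 -1.199  -0.0135]
top max() iterable argument is empty
side [218.3431 195.0735] (214, 192, 9, 7) [0.6482 0.1729 0.237 ]
```

>>> arm_command --commands '[-0.0103,0,0.0051,0,0,0,0.3,-0.0201,0,0.0121,0,0,0,0.3,-0.0293,0,0.0198,0,0,0,0.3,-0.0378,0,0.0282,0,0,0,0.3,-0.0457,0,0.0373,0,0,0,0.3,-0.0527,0,0.047,0,0,0,0.3,-0.0591,0,0.0572,0,0,0,0.3,-0.0645,0,0.0679,0,0,0,0.3]'

```text
t: 20.35
eef_pos: [0.438, 0.1976, 0.1535]
tool_rot: [0.0, 1.0, 0.028, 0.001]
contact_force: [-7.1, -3.8, 14.2]
gripper_width: 0.459
grasp_force: 56.0
```

```bash
python3 - <<'E'
from h import *
o=get_obs(); print(o["contact_force"],o["torque"]); go(fix(.002-.05,0,.090),3.2)
E
```

```text
[-7.1334 -3.799  14.2404] [-0.896   0.5739 -0.0592]
shift [-0.0141  0.0014  0.0635] turn [ 0.0501 -0.0594 -0.0265] t 20.35 f [-7.1334 -3.799  14.2404] w 0.45903118815316535 55.999658703804016
```

>>> arm_command --commands '[-0.0055,0,0.0085,0,0,0,0.3,-0.0085,0,0.017,0,0,0,0.3,-0.011,0,0.0257,0,0,0,0.3,-0.013,0,0.0344,0,0,0,0.3,-0.0145,0,0.0433,0,0,0,0.3,-0.0152,0,0.049,0,0,0,0.3,-0.0155,0,0.054,0,0,0,0.3,-0.0155,0,0.054,0,0,0,0.3]'

```text
t: 21.15
eef_pos: [0.4223, 0.1967, 0.0981]
tool_rot: [0.0, 1.0, 0.028, -0.0]
contact_force: [-1.2, -0.2, -2.4]
gripper_width: 0.458
grasp_force: 61.0
```

```bash
python3 - <<'E'
from h import *
o=get_obs(); print(o["contact_force"],o["torque"]); go(fix(.002-.05,0,.090),3.2)
E
```

```text
[-1.2083 -0.1993 -2.4385] [-0.2925 -0.2126 -0.1388]
shift [0.0017 0.0015 0.0081] turn [ 0.0347  0.0362 -0.014 ] t 21.15 f [-1.2083 -0.1993 -2.4385] w 0.45786949756550505 61.02729320526123
```

>>> arm_command --commands '[0.0005,0,0.002,0,0,0,0.3,0.001,0,0.004,0,0,0,0.3,0.001,0,0.006,0,0,0,0.3,0.001,0,0.006,0,0,0,0.3]'

```text
t: 21.55
eef_pos: [0.422, 0.1966, 0.0923]
tool_rot: [0.001, 1.0, 0.028, -0.001]
contact_force: [-8.1, -1.9, 5.8]
gripper_width: 0.457
grasp_force: 62.4
```

>>> arm_command --commands '[0,0,0.001,0,0,0,0.3,0,0,0.002,0,0,0,0.3,0,0,0.002,0,0,0,0.3]'

```text
t: 21.85
eef_pos: [0.4219, 0.1966, 0.0904]
tool_rot: [0.001, 1.0, 0.028, -0.001]
contact_force: [-8.9, -1.7, 8.0]
gripper_width: 0.46
grasp_force: 62.9
```

>>> arm_command --commands '[-0.0015,0,0.0007,0,0,0,0.3,-0.002,0,0.0007,0,0,0,0.3]'

```text
t: 22.05
eef_pos: [0.422, 0.1967, 0.0902]
tool_rot: [0.0, 1.0, 0.028, 0.0]
contact_force: [-2.9, -2.7, 5.3]
gripper_width: 0.459
grasp_force: 62.4
```

>>> arm_command --commands '[0,0,0,0,0,0,0.48,0,0,0,0,0,0,0.52,0,0,0,0,0,0,0.6,0,0,0,0,0,0,0.7,0,0,0,0,0,0,0.7]' --force 20

```text
t: 22.55
eef_pos: [0.4218, 0.1969, 0.0896]
tool_rot: [-0.0, 1.0, 0.028, -0.0]
contact_force: [-0.5, -0.0, -0.0]
gripper_width: 0.7
grasp_force: 0.0
```

>>> arm_command --commands '[0,0,-0.02,0,0,0,0.7,0,0,-0.06,0,0,0,0.7,0,0,-0.1,0,0,0,0.7,0,0,-0.14,0,0,0,0.7,0,0.04,-0.16,0,0,0,0.7,0,0.09,-0.17,0,0,0,0.7,0,0.14,-0.17,0,0,0,0.7,0,0.19,-0.17,0,0,0,0.7]'

```text
t: 23.35
eef_pos: [0.4322, 0.0064, 0.2604]
tool_rot: [0.0, 1.0, 0.028, 0.001]
contact_force: [1.9, 0.0, 0.1]
gripper_width: 0.7
grasp_force: 0.0
```

>>> arm_command --commands '[0.01,0.04,0,0,0,0,0.7,0.02,0.08,0,0,0,0,0.7,0.03,0.12,0,0,0,0,0.7,0.03,0.12,0,0,0,0,0.7]'

```text
t: 23.75
eef_pos: [0.4693, -0.1158, 0.2595]
tool_rot: [0.001, 1.0, 0.024, 0.0]
contact_force: [0.5, 0.4, -0.8]
gripper_width: 0.697
grasp_force: 0.0
```

```bash
python3 - <<'E'
from h import *
C=cams(); cc={}
for n,r in(("top",(190,220,240,262)),("side",(225,235,300,310))):
    h,s,v=hsv(C[n]); c=biggest((((h<6)|(h>174))&(s>150)&(v>70)).astype(np.uint8),r); cc[n]=cen(c); print(n,cen(c),cv2.boundingRect(c),onz(C[n],cen(c),.105))
print(tri(C["top"],cc["top"],C["side"],cc["side"]),fix(.002-.05,0,.105))
h,s,v=hsv(C["top"]); c=biggest(((h>3)&(h<17)&(s>140)&(v>90)).astype(np.uint8),(170,222,192,248)); print("orange",cen(c),cv2.boundingRect(c))
g=C["top"]["img"].astype(int); 
for r in (235,236,237): print(g[r,176:196].tolist())
E
```

```text
top [219.0099 241.7416] (212, 238, 15, 9) [0.4284 0.2    0.105 ]
side [265.8219 256.2061] (260, 251, 12, 11) [0.4311 0.1864 0.105 ]
(array([0.4237, 0.197 , 0.1233]), np.float64(0.004400836865136463)) [0.4241 0.1953 0.105 ]
orange [180.6022 235.1183] (179, 231, 4, 9)
[[123, 118, 126], [138, 130, 141], [140, 133, 143], [170, 125, 104], [232, 122, 46], [235, 120, 35], [98, 59, 35], [50, 48, 53], [137, 132, 142], [170, 163, 174], [165, 159, 167], [168, 161, 171], [162, 157, 167], [161, 156, 165], [160, 153, 164], [158, 151, 160], [156, 152, 163], [155, 148, 157], [152, 148, 158], [151, 145, 155]]
[[155, 149, 158], [159, 154, 164], [150, 149, 160], [159, 129, 126], [233, 123, 52], [234, 118, 31], [119, 66, 36], [39, 31, 35], [99, 96, 101], [160, 153, 163], [155, 152, 159], [152, 148, 157], [152, 148, 159], [154, 149, 159], [149, 145, 154], [150, 144, 153], [146, 141, 148], [146, 139, 150], [146, 138, 148], [144, 141, 147]]
[[151, 145, 157], [149, 145, 154], [139, 136, 146], [135, 118, 124], [218, 108, 43], [225, 111, 25], [133, 70, 25], [46, 36, 32], [82, 77, 85], [149, 146, 154], [150, 144, 154], [149, 142, 150], [144, 139, 147], [146, 142, 148], [137, 135, 142], [142, 137, 144], [141, 135, 143], [138, 133, 142], [133, 125, 135], [134, 127, 137]]
```

The knob may have come up a little on release: triangulation gives z of about 0.115 to 0.123, with a known upward bias. I'll check by touch, pressing on its top with closed fingers, which should meet it at z = 0.117 if level.

```bash
python3 -c "
from h import *
go((.424,.1965,.16),3.2)"
```

```text
shift [-0.0281 -0.3089  0.0995] turn [-0.0279  0.0383 -0.141 ] t 23.85 f [-0.0241  0.2634 -0.5897] w 0.6991442194410046 0.0
```

>>> arm_command --commands '[-0.004,-0.04,0,0,0,0,0.3,-0.01,-0.085,0,0,0,0,0,-0.015,-0.13,0,0,0,0,0,-0.02,-0.175,0,0,0,0,0,-0.024,-0.22,0,0,0,0,0,-0.028,-0.265,0,0,0,0,0,-0.028,-0.3,0.02,0,0,0,0,-0.028,-0.309,0.05,0,0,0,0]'

```text
t: 24.65
eef_pos: [0.4228, 0.2037, 0.2111]
tool_rot: [-0.002, 0.999, 0.032, 0.002]
contact_force: [0.1, -1.1, 0.1]
gripper_width: -0.002
grasp_force: 0.0
```

>>> arm_command --commands '[0,0,0.02,0,0,0,0,0,0,0.04,0,0,0,0,0,0,0.05,0,0,0,0,0,0,0.05,0,0,0,0]'

```text
t: 25.05
eef_pos: [0.4222, 0.1973, 0.1587]
tool_rot: [0.0, 1.0, 0.029, -0.001]
contact_force: [0.5, 0.1, 0.5]
gripper_width: -0.0
grasp_force: 0.0
```

```bash
python3 -c "
from h import *
go((.424,.1965,.12),3.2)"
```

```text
shift [0.0018 0.0009 0.0387] turn [0.0427 0.1454 0.0877] t 25.05 f [0.451  0.0797 0.4827] w -0.00039745708782299284 0.0
```

>>> arm_command --commands '[0.0018,0.0009,0.01,0,0,0,0,0.0018,0.0009,0.02,0,0,0,0,0.0018,0.0009,0.025,0,0,0,0,0.0018,0.0009,0.025,0,0,0,0]'

```text
t: 25.45
eef_pos: [0.4252, 0.1958, 0.134]
tool_rot: [0.0, 1.0, 0.028, -0.001]
contact_force: [0.2, -0.7, 0.0]
gripper_width: -0.003
grasp_force: 0.0
```

>>> arm_command --commands '[0,0,0.003,0,0,0,0,0,0,0.005,0,0,0,0,0,0,0.005,0,0,0,0]'

```text
t: 25.75
eef_pos: [0.4256, 0.1963, 0.1298]
tool_rot: [-0.0, 1.0, 0.028, 0.0]
contact_force: [0.2, 0.7, 1.4]
gripper_width: 0.002
grasp_force: 0.5
```

>>> arm_command --commands '[0,0,0.003,0,0,0,0,0,0,0.005,0,0,0,0,0,0,0.005,0,0,0,0]'

```text
t: 26.05
eef_pos: [0.425, 0.1963, 0.1247]
tool_rot: [0.0, 1.0, 0.028, -0.0]
contact_force: [-3.3, -0.5, 4.1]
gripper_width: 0.001
grasp_force: 2.1
```

>>> arm_command --commands '[0,0,0.002,0,0,0,0,0,0,0.003,0,0,0,0,0,0,0.003,0,0,0,0]'

```text
t: 26.35
eef_pos: [0.4247, 0.1963, 0.1218]
tool_rot: [0.0, 1.0, 0.028, -0.001]
contact_force: [-4.6, -1.2, 6.9]
gripper_width: -0.005
grasp_force: 3.4
```

>>> arm_command --commands '[0,0,0.002,0,0,0,0,0,0,0.003,0,0,0,0,0,0,0.003,0,0,0,0]'

```text
t: 26.65
eef_pos: [0.4244, 0.1962, 0.1188]
tool_rot: [0.0, 1.0, 0.028, -0.001]
contact_force: [-4.8, -0.3, 7.9]
gripper_width: -0.0
grasp_force: 4.1
```

>>> arm_command --commands '[0,0,0.0015,0,0,0,0,0,0,0.0015,0,0,0,0,0,0,0.0015,0,0,0,0]'

```text
t: 26.95
eef_pos: [0.4243, 0.1962, 0.1173]
tool_rot: [0.0, 1.0, 0.028, -0.001]
contact_force: [-6.8, -0.4, 8.8]
gripper_width: -0.001
grasp_force: 4.3
```

>>> arm_command --commands '[-0.001,0,0.001,0,0,0,0,-0.002,0,0.0013,0,0,0,0,-0.002,0,0.0013,0,0,0,0]'

```text
t: 27.25
eef_pos: [0.4241, 0.1963, 0.1167]
tool_rot: [-0.0, 1.0, 0.028, 0.001]
contact_force: [-1.8, -1.8, 8.5]
gripper_width: 0.002
grasp_force: 4.4
```

>>> arm_command --commands '[0,0,-0.002,0,0,0,0,0,0,-0.01,0,0,0,0,0,0,-0.04,0,0,0,0,0,0.01,-0.08,0,0,0,0,0,0.06,-0.1,0,0,0,0,0,0.11,-0.1,0,0,0,0,0,0.16,-0.1,0,0,0,0,0,0.21,-0.1,0,0,0,0]'

```text
t: 28.05
eef_pos: [0.435, -0.0119, 0.2168]
tool_rot: [0.0, 1.0, 0.028, 0.001]
contact_force: [1.0, 0.2, -0.4]
gripper_width: 0.004
grasp_force: 0.0
```

>>> arm_command --commands '[0.01,0.04,0,0,0,0,0,0.02,0.08,0,0,0,0,0,0.03,0.1,0,0,0,0,0,0.03,0.1,0,0,0,0,0]'

```text
t: 28.45
eef_pos: [0.4714, -0.1116, 0.2162]
tool_rot: [0.0, 1.0, 0.025, 0.001]
contact_force: [-0.5, 0.2, -0.8]
gripper_width: -0.001
grasp_force: 0.0
```

```bash
python3 - <<'E'
from h import *
C=cams(); cc={}
for n,r in(("top",(190,220,240,262)),("side",(225,235,300,310))):
    h,s,v=hsv(C[n]); c=biggest((((h<6)|(h>174))&(s>150)&(v>70)).astype(np.uint8),r); cc[n]=cen(c); print(n,cen(c),cv2.boundingRect(c),onz(C[n],cen(c),.105))
print(tri(C["top"],cc["top"],C["side"],cc["side"]),fix(.002-.05,0,.105))
h,s,v=hsv(C["top"]); c=biggest(((h>3)&(h<17)&(s>140)&(v>90)).astype(np.uint8),(170,222,192,248)); print("orange",cen(c),cv2.boundingRect(c))
E
```

```text
top [219.7505 242.7505] (213, 239, 15, 9) [0.4252 0.1983 0.105 ]
side [266.3385 258.5205] (260, 253, 13, 11) [0.4235 0.1923 0.105 ]
(array([0.4224, 0.1965, 0.1113]), np.float64(0.004387518903787702)) [0.4241 0.1953 0.105 ]
orange [180.7821 235.3077] (179, 231, 4, 9)
```

```bash
python3 -c "
from h import *
print(hand_in())"
```

```text
the job is handed in; nothing more can be done
None
```

I handed the job in with the pole seated in the Vs, the buffer pushed in about 2 mm (roughly 8 N) and the clamp pressed down to level by my touch and camera checks. The clamp rose slightly on the first release, so I pressed it down again from above. No verdict came back.

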